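Scrape the wax off the tilted tray

ROBOT

A 6-joint arm with a two-finger parallel gripper is mounted at the origin on a cart in front of the work surface, level with it; the furniture and walls round the work are solid. World frame = base frame: x ahead of the robot, y to its left, z up, the work surface at z = 0. Lengths are in m, angles in rad, forces in N, time in s.
With the tool pointing down it reaches from about 0.4 to 0.925 m from the base axis. Payload 3.4 kg.
Tool frame: the origin (TCP) lies midway between the tips of the shut fingers; the grasp point (between the pads) lies 19 mm behind it (grip_depth is the distance from the TCP to the grasp point, in m); x points along the fingers, y is the direction in which the jaws open and shut, and the axes are right-handed (so a half turn about x gives the same grasp; the last joint's range is limited). The gripper opens to 85 mm and grips with 20 to 120 N. Pads are 22 mm wide; open, the fingers measure 114 mm over their backs; the gripper's body (76 mm by 85 mm) begins 54 mm behind the grasp point. The pads swing forward as they close: fully open they stand 13 mm farther back than shut.
Start: joints at [1.276, 0.307, 1.506, -0, 1.328, -0.073], TCP at [0.127, 0.561, 0.208] pointing down, gripper open.
Joint ranges: [-3.12, 3.12], [-1.05, 2.28], [0.14, 2.33], [-1.42, 4.57], [0.1, 2.73], [-2.68, 2.68]. Speed limits (rad/s): [2.57, 2.57, 3.14, 3.14, 3.14, 3.14].

INTERFACE

Orientations are given as a rotation vector (axis times angle).
In Python, from station import * gives the robot as it stands. Calls block until the motion is done:
- move_to(position, orientation): joint-space move of the TCP to a pose.
- move_l(position, rot=None, v=0.15, contact_N=None): straight line of the TCP; rot=None keeps the orientation; v is the mean speed in m/s. With contact_N (N) it stops when the force on the tool has changed by that much, and returns True; else False.
- movej(angles): joint-space move.
- gripper_open() and grab(): open the fingers fully, or close them until they stop; the grip force is fixed at half the most.
- pause(seconds).
- solve_ik(position, orientation): joint angles nearest the present ones, or None.
- grab_frame(name): name is "scene" or "top"; returns the picture (384x512x3 uint8, red, green, blue); there is no depth.
- camera_model(name): a dict with "fx", "fy", "cx", "cy" (pixels), "k1" (the pictures are not rectified: a ray, as slopes to the right and down, at radius r is drawn at 1 + k1 r^2 times it, then the intrinsics apply), "world_to_cam" (4x4, takes a point from world to camera coordinates). Camera axes: x right, y up, looking along -z (the intrinsics and any distortion apply to the point x, -y, -z); pixel columns grow to the right and rows downward; lengths in m; the calibration is good to about 2 mm. A picture is of the moment at which its call begins. camera_model takes no time and is no camera call.
A pose or a line that the arm cannot do raises IKError and nothing moves.
- finish_job(): hands the job in, once; it reports no verdict.
Readings, each from a call of its own:
- current_t(): time.
- current_joint_positions(): joint angles.
- current_joint_velocities(): joint speeds.
- current_effort(): joint torques, N m.
- current_eef_pos(): TCP position.
- current_tool_rot(): TCP orientation.
- current_force(): force on the tool from outside, world axes, zero at the start.
- current_wrist_torque(): the same for the moment, N m.
- current_finger_gap(): finger opening in m.
Only numpy, scipy, OpenCV 4.12 (cv2) and the standard library are available. Lean on these libraries where they do the work, as an engineer would, in place of code of your own. Each camera call takes 0.05 s, during which the arm holds its last target.

TASK

Take the orange-handled scraper out of its holder and, with its blade, sweep the leftover lump of beeswax down the tilted tray and over the open lip into the blue tin below. Do not touch the wax with the fingers. Then put the scraper back upright in its holder and let go.

Things in the scene. Friction and masses are not known exactly. Their poses are not given: they have to be found in the camera images.
- scraper: Hand scraper, mm. Origin: middle of the lower edge; x along it, y across, z up. Steel blade 68 x 4 (x, y), z 0 to 45; black guard 84 x 54, z 45 to 51; orange handle 52 x 22, z 51 to 107: pinch from above across y, tips above the guard. Starts upright in a fixed dark wooden holder: blade centred in an open slot 90 x 26, guard resting on top, edge 15 above bench. Goes back there +-10. 0.15 kg
- tray: Fixed aluminium tray on a stand, tilted 15 degrees. Origin: centre of the floor's upper face, 88 mm above the bench; y along the floor uphill, x across, z square to it. Floor 84 mm wide between side walls, y = -90 to 90 mm. Walls 14 mm high, 4 mm thick at both sides and the uphill end (inner face y = 86); the downhill end is an open lip 65 mm above the bench.
- wax: Yellow lump of beeswax, rigid, 28 x 34 x 16 mm (x, y, z), about 40 g, lying on the tray's floor in any yaw, held by friction until pushed. Origin: centre of its underside.
- scrap_tin: Open blue rectangular tin, 120 x 95 mm (x, y), 45 mm tall, walls and floor 4 mm, 0.5 kg, loose on the bench under the tray's lip, which overhangs its near side by about 12 mm. Origin: centre of its underside, z up.

How it is judged:
By the outcome, as a careful person would: the job done as asked, in the order asked, and still so for the second after the job is handed in, with the robot touching nothing.
It also fails if it takes over 58 s, if anything falls off the work surface, if the arm or the gripper's body presses on something with over 40 N, if the wrist force passes 120 N, or if a joint passes its speed limit or range.

## Working session

There is one attempt and no reset: what is moved stays moved. The work goes in short steps, each a Python script; the robot and the scene stay as the last script left them, time stands still between calls to the robot, and variables do not carry over. Pictures are saved under pics/ and viewed, and the job is handed in when it is done.

```bash
ls; mkdir -p pics; python3 - <<'E'
from station import *
import cv2,numpy as np
for n in("scene","top"):
    f=grab_frame(n); cv2.imwrite(f"pics/{n}0.png",f[:,:,::-1]); m=camera_model(n); print(n,m)
print(current_t(),current_tool_rot(),current_eef_pos())
E
```

```text
pics
scene {'fx': 408.74532825628745, 'fy': 408.74532825628745, 'cx': 254.7475044163383, 'cy': 187.08476948809368, 'k1': -0.11416604921902905, 'world_to_cam': array([[ 0.92177593, -0.38743281,  0.01499851, -0.4780424 ],
       [ 0.28569638,  0.70486054,  0.6492682 , -0.26363106],
       [-0.26211966, -0.59419478,  0.76041163, -0.82534147],
       [ 0.        ,  0.        ,  0.        ,  1.        ]])}
top {'fx': 418.95498426120224, 'fy': 418.95498426120224, 'cx': 257.31102280412813, 'cy': 193.58431905134526, 'k1': -0.06121365264563041, 'world_to_cam': array([[ 2.43418736e-02, -9.99693417e-01,  4.53262450e-03,
         5.14420262e-02],
       [ 9.76600107e-01,  2.47481893e-02,  2.13634637e-01,
        -5.74575347e-01],
       [-2.13681315e-01, -7.73705764e-04,  9.76903116e-01,
        -9.05330184e-01],
       [ 0.00000000e+00,  0.00000000e+00,  0.00000000e+00,
         1.00000000e+00]])}
0.1 [ 0.17277261  1.56413525 -0.17555308] [0.12632219 0.56028395 0.20738728]
```

View pics/scene0.png

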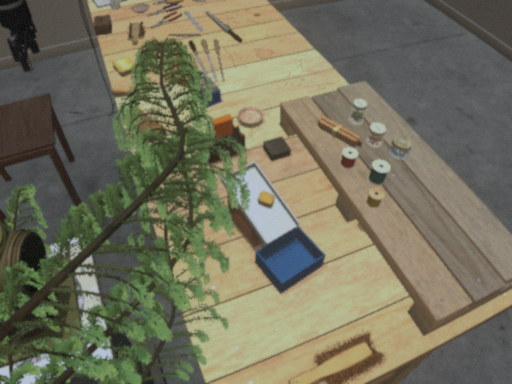

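View pics/top0.png

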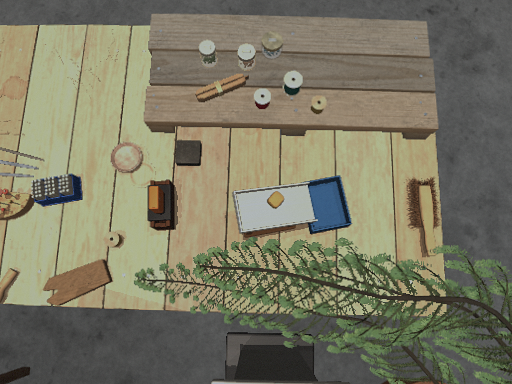

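```bash
cat > h.py <<'E'
import numpy as np, cv2
from scipy.spatial.transform import Rotation as R
import station as st
def cam(n):
    m=st.camera_model(n); K=np.array([[m['fx'],0,m['cx']],[0,m['fy'],m['cy']],[0,0,1]]); D=np.array([m['k1'],0,0,0.]); return K,D,np.array(m['world_to_cam'])
def ray(n,uv):
    K,D,T=cam(n); p=cv2.undistortPoints(np.array(uv,float).reshape(-1,1,2),K,D).reshape(-1,2)
    d=np.c_[p[:,0],-p[:,1],-np.ones(len(p))]@T[:3,:3]; c=-T[:3,:3].T@T[:3,3]; return c,d
def onz(n,uv,z):
    c,d=ray(n,uv); return c+d*((z-c[2])/d[:,2])[:,None]
def proj(n,P):
    K,D,T=cam(n); P=np.atleast_2d(P); q=P@T[:3,:3].T+T[:3,3]; q=q*[1,-1,-1]
    return cv2.projectPoints(q.reshape(-1,1,3),np.zeros(3),np.zeros(3),K,D)[0].reshape(-1,2)
def tri(a,b):
    (c1,d1),(c2,d2)=ray("scene",a),ray("top",b); d1=d1[0];d2=d2[0]
    s=np.linalg.lstsq(np.c_[d1,-d2],c2-c1,rcond=None)[0]; p=c1+s[0]*d1;q=c2+s[1]*d2
    return (p+q)/2,np.linalg.norm(p-q)
E
python3 - <<'E'
from h import *
for n,(x0,x1,y0,y1) in dict(scene=(195,335,100,300),top=(135,360,130,245)).items():
    print(n,ray(n,[[256,192]])[0])
    im=cv2.imread(f"pics/{n}0.png")[y0:y1,x0:x1]; s=min(800/(x1-x0),600/(y1-y0)); s=3
    cv2.imwrite(f"pics/{n}0c.png",cv2.resize(im,None,fx=s,fy=s,interpolation=cv2.INTER_CUBIC))
E
```

```text
scene [ 0.29962819 -0.48979976  0.80593644]
top [0.36642601 0.0649455  1.00693591]
```

View pics/scene0c.png

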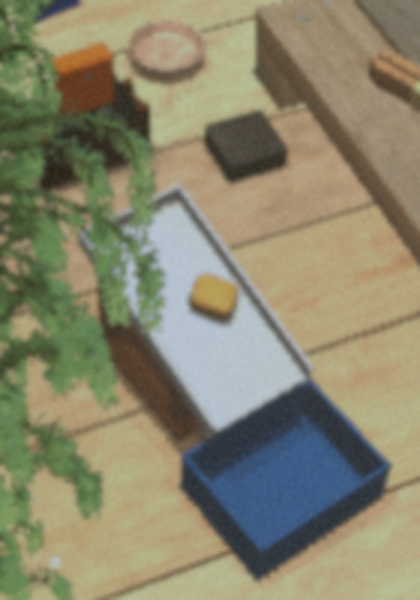

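View pics/top0c.png

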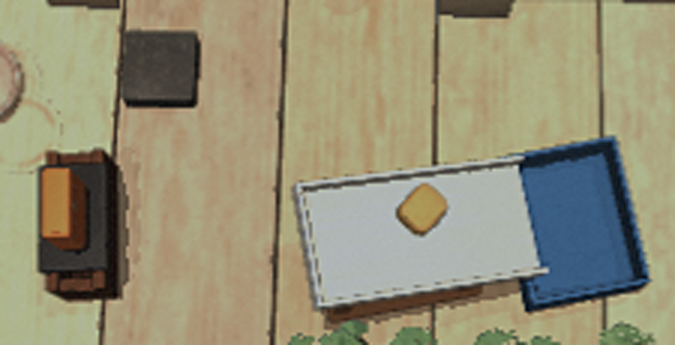

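```bash
python3 - <<'E'
from h import *
print("branch tip",tri((163,45),(140,272)), tri((183,150),(290,270)),tri((90,235),(400,292)))
def show(n,c,s,name):
    x0,x1,y0,y1=c; im=cv2.imread(f"pics/{n}0.png")[y0:y1,x0:x1]
    im=cv2.resize(im,None,fx=s,fy=s,interpolation=cv2.INTER_CUBIC); im=cv2.convertScaleAbs(im,alpha=1.4,beta=15)
    for i in range(x0,x1,10): cv2.putText(im,str(i),((i-x0)*s,10),0,.35,(255,255,255),1); cv2.line(im,((i-x0)*s,0),((i-x0)*s,im.shape[0]),(90,90,90),1)
    for i in range(y0,y1,10): cv2.putText(im,str(i),(0,(i-y0)*s+4),0,.35,(255,255,255),1); cv2.line(im,(0,(i-y0)*s),(im.shape[1],(i-y0)*s),(90,90,90),1)
    cv2.imwrite(name,im)
show("top",(140,185,175,235),10,"pics/t1.png")
show("top",(228,356,170,240),6,"pics/t2.png")
show("scene",(205,255,105,165),10,"pics/s1.png")
hsv=cv2.cvtColor(cv2.imread("pics/top0.png"),cv2.COLOR_BGR2HSV)
print(hsv[200,148:180]); 
E
```

```text
branch tip (array([0.39811646, 0.22781949, 0.39798039]), np.float64(0.03680333912495189)) (array([0.38874378, 0.01000476, 0.32165256]), np.float64(0.005369653365937843)) (array([ 0.29335379, -0.15552972,  0.39288554]), np.float64(0.1360445742720288))
[[ 14 103  79]
 [ 14 174 154]
 [ 16 163 171]
 [ 17 160 169]
 [ 17 158 168]
 [ 17 158 170]
 [ 17 155 169]
 [ 18 155 169]
 [ 18 155 170]
 [ 13 170 174]
 [ 10 173 100]
 [ 10 170  69]
 [  9 157  70]
 [ 10 179  67]
 [  9 175  70]
 [  7 133  50]
 [ 10  29  26]
 [ 23  20  50]
 [ 19  43  47]
 [  8  21  48]
 [ 13  35  51]
 [ 15  18  58]
 [ 10  20  38]
 [ 22 134  21]
 [ 10  74  31]
 [ 18 122  25]
 [ 17  82  62]
 [ 17  84 100]
 [ 16  84  94]
 [ 17  83 173]
 [ 16  87 167]
 [ 16  91 152]]
```

View pics/t1.png

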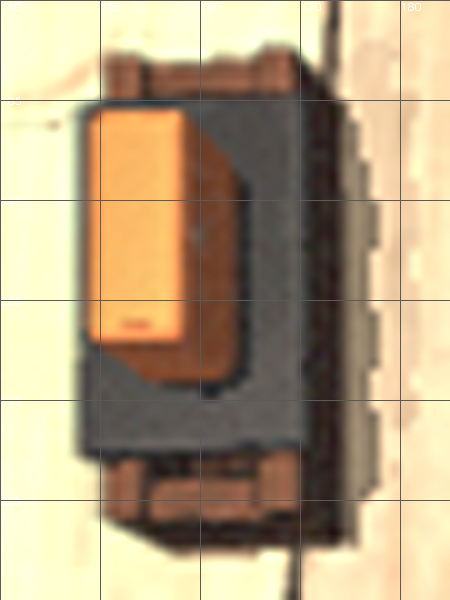

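View pics/t2.png

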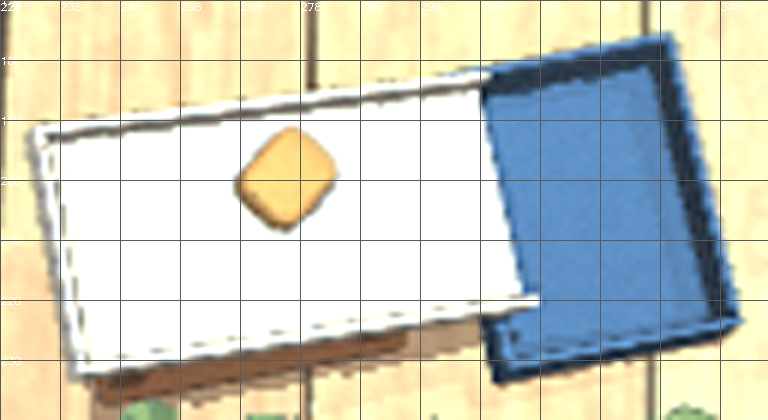

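View pics/s1.png

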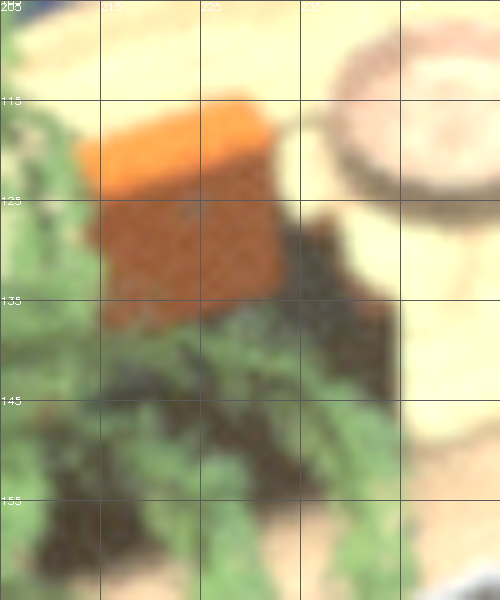

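```bash
python3 - <<'E'
from h import *
def pr(n,c,z):
    P=onz(n,np.array(c)-.5,z); print(np.round(P[:,:2],4).tolist(), "ctr",P.mean(0).round(4), "edges",np.linalg.norm(P-np.roll(P,-1,0),axis=1).round(4)); return P
print("handle");P=pr("top",[(148.9,185.9),(158.6,185.9),(158.4,209.2),(148.9,209.2)],.122)
print("guard z.066");pr("top",[(148,185.2),(170,185),(170,221),(147.8,220.6)],.066)
print("handle scene");pr("scene",[(213,119.5),(229.5,114.3),(232.6,118.5),(214.7,124.7)],.122)
print("tin rim");pr("top",[(308.5,180.5),(339.5,175.5),(351,223.5),(310.7,234)],.045)
print("tray wall top outer uphill: z=.088+.0233+.0135"); pr("top",[(233.3,191),(241,232.7)],.1249)
print("lip, floor"); pr("top",[(308,185),(316,220)],.0647)
print("scene tray", pr("scene",[(224,172),(254.5,162.8)],.1249)); 
A=np.array([(165,50),(176,95),(183,130),(180,155),(150,200),(90,235),(40,285),(0,325)],float)
B=np.array([(200,265),(250,268),(300,273),(350,285),(400,292),(440,293),(512,310)],float)
t=np.linspace(0,1,200)
A=np.concatenate([A[i]+(A[i+1]-A[i])*np.linspace(0,1,40)[:,None] for i in range(len(A)-1)])
for b in B:
    r=[tri(a,b) for a in A]; i=np.argmin([x[1] for x in r]); print(b,A[i].round(),r[i][0].round(3),round(r[i][1],4))
E
```

```text
handle
[[0.5722, 0.3032], [0.5728, 0.282], [0.5213, 0.2786], [0.5208, 0.2991]] ctr [0.5468 0.2907 0.122 ] edges [0.0213 0.0516 0.0206 0.0516]
guard z.066
[[0.5869, 0.3205], [0.5886, 0.2694], [0.5046, 0.2636], [0.5042, 0.3144]] ctr [0.5461 0.292  0.066 ] edges [0.0512 0.0842 0.0508 0.0829]
handle scene
[[0.5239, 0.2978], [0.5705, 0.3015], [0.572, 0.2826], [0.5213, 0.2768]] ctr [0.5469 0.2897 0.122 ] edges [0.0468 0.0189 0.051  0.0211]
tin rim
[[0.6128, -0.0536], [0.6271, -0.1277], [0.5123, -0.1526], [0.4857, -0.0586]] ctr [ 0.5595 -0.0981  0.045 ] edges [0.0754 0.1174 0.0977 0.1272]
tray wall top outer uphill: z=.088+.0233+.0135
[[0.5648, 0.1187], [0.4749, 0.0991]] ctr [0.5199 0.1089 0.1249] edges [0.092 0.092]
lip, floor
[[0.597, -0.05], [0.5155, -0.0682]] ctr [ 0.5563 -0.0591  0.0647] edges [0.0835 0.0835]
[[0.4868, 0.1117], [0.562, 0.1125]] ctr [0.5244 0.1121 0.1249] edges [0.0752 0.0752]
scene tray [[0.48680262 0.11169955 0.1249    ]
 [0.56197695 0.11247305 0.1249    ]]
[200. 265.] [179. 156.] [0.404 0.179 0.143] 0.001
[250. 268.] [181. 145.] [0.395 0.075 0.272] 0.0002
[300. 273.] [182. 137.] [ 0.386 -0.002  0.362] 0.0001
[350. 285.] [181. 149.] [ 0.369 -0.07   0.402] 0.0
[400. 292.] [181. 147.] [ 0.361 -0.123  0.456] 0.0001Traceback (most recent call last):
  File "<stdin>", line 16, in <module>
  File "h.py", line 15, in tri
    (c1,d1),(c2,d2)=ray("scene",a),ray("top",b); d1=d1[0];d2=d2[0]
                                   ~~~^^^^^^^^^
  File "h.py", line 7, in ray
    K,D,T=cam(n); p=cv2.undistortPoints(np.array(uv,float).reshape(-1,1,2),K,D).reshape(-1,2)
          ~~~^^^
  File "h.py", line 5, in cam
    m=st.camera_model(n); K=np.array([[m['fx'],0,m['cx']],[0,m['fy'],m['cy']],[0,0,1]]); D=np.array([m['k1'],0,0,0.]); return K,D,np.array(m['world_to_cam'])
ValueError: time passes only in moves, steps and waits
```

```bash
cat >> h.py <<'E'
_c={}
_cam=cam
def cam(n):
    if n not in _c: _c[n]=_cam(n)
    return _c[n]
# measured
H=np.array([.5465,.2912]); HYAW=np.radians(4.1)
TO=np.array([.5377,.0267,.088]); TYAW=np.radians(12.2); TIL=np.radians(15)
TR=R.from_euler('z',TYAW).as_matrix()@R.from_euler('x',TIL).as_matrix()  # tray frame cols x,y(uphill),z(normal)
def t2w(p): return TO+TR@np.array(p,float)
def w2t(p): return (np.asarray(p)-TO)@TR
def ontray(n,uv,h):
    c,d=ray(n,uv); nn=TR[:,2]; s=((t2w([0,0,h])-c)@nn)/(d@nn); return w2t(c+d*s[:,None])
def toolrot(F,sg=1): # F scraper frame cols; tool x=-z, y=sg*scraper y
    x=-F[:,2]; y=sg*F[:,1]; return R.from_matrix(np.c_[x,y,np.cross(x,y)]).as_rotvec()
HF=R.from_euler('z',HYAW).as_matrix()
OFF=.059 # TCP above blade edge
E
python3 - <<'E'
from h import *
im=cv2.cvtColor(cv2.imread("pics/top0.png"),cv2.COLOR_BGR2HSV)[170:240,240:310]
m=((im[...,0]>12)&(im[...,0]<30)&(im[...,1]>90)&(im[...,2]>60)).astype(np.uint8)
m[:12]=0
c=max(cv2.findContours(m,0,2)[0],key=cv2.contourArea)
print(cv2.contourArea(c),cv2.minAreaRect(c)); box=cv2.boxPoints(cv2.minAreaRect(c))+[240,170]
P=ontray("top",box,.012); print("wax box",P.round(4),P.mean(0).round(4),np.linalg.norm(P-np.roll(P,-1,0),axis=1).round(4))
Q=ontray("top",(c.reshape(-1,2)+[240,170]).astype(float),.012); print("y range",Q.min(0),Q.max(0))
s=cv2.cvtColor(cv2.imread("pics/scene0.png"),cv2.COLOR_BGR2HSV)[180:220,250:285]
m=((s[...,0]>12)&(s[...,0]<30)&(s[...,1]>110)&(s[...,2]>60)).astype(np.uint8)
c=max(cv2.findContours(m,0,2)[0],key=cv2.contourArea); mo=cv2.moments(c)
print("scene wax",cv2.contourArea(c),ontray("scene",[[mo['m10']/mo['m00']+250,mo['m01']/mo['m00']+180]],.009))
print("lip corners",ontray("top",np.array([(308,185),(316,220)])-.5,0).round(4))
from station import *
for sg in(1,-1):
  for nm,p,F in(("hold",[*H,.074],HF),("lift",[*H,.24],HF),("t_up",t2w([0,65,0])*0+t2w([0.003,.065,.06+OFF]),TR),("t",t2w([.003,.065,.001+OFF]),TR),("end",t2w([.003,-.105,.001+OFF]),TR)):
    q=solve_ik(list(p),list(toolrot(F,sg))); print(sg,nm,np.round(p,3),None if q is None else np.round(q,2))
E
```

```text
160.0 ((35.000003814697266, 29.5), (12.020814895629883, 14.849242210388184), 45.0)
wax box [[ 0.015   0.0217  0.012 ]
 [ 0.0355 -0.0073  0.012 ]
 [ 0.0138 -0.023   0.012 ]
 [-0.0064  0.0062  0.012 ]] [ 0.0145 -0.0006  0.012 ] [0.0355 0.0268 0.0355 0.0264]
y range [-0.00260412 -0.02022813  0.012     ] [0.0332171  0.01850406 0.012     ]
scene wax 113.5 [[ 0.01613296 -0.00266422  0.009     ]]
lip corners [[ 0.0418 -0.0906 -0.    ]
 [-0.0417 -0.0912 -0.    ]]
1 hold [0.546 0.291 0.074] [ 0.42  0.49  1.58 -0.    1.07 -1.22]
1 lift [0.546 0.291 0.24 ] [ 0.42  0.35  1.36 -0.    1.43 -1.22]
1 t_up [0.534 0.059 0.22 ] [-0.15  0.28  1.55  0.25  1.41 -1.99]
1 t [0.531 0.074 0.163] [-0.12  0.33  1.64  0.26  1.28 -2.  ]
1 end [ 0.565 -0.087  0.119] [-0.38  0.45  1.55  0.23  1.29 -2.24]
-1 hold [0.546 0.291 0.074] [ 0.42  0.49  1.58 -0.    1.07  1.92]
-1 lift [0.546 0.291 0.24 ] [ 0.42  0.35  1.36 -0.    1.43  1.92]
-1 t_up [0.534 0.059 0.22 ] [-0.15  0.28  1.55  0.25  1.41  1.16]
-1 t [0.531 0.074 0.163] [-0.12  0.33  1.64  0.26  1.28  1.15]
-1 end [ 0.565 -0.087  0.119] [-0.38  0.45  1.55  0.23  1.29  0.9 ]
```

```bash
python3 - <<'E'
from h import *; from station import *
rh=list(toolrot(HF,-1))
move_to([*H,.24],rh); print(current_t(),current_eef_pos())
for n in("top","scene"): cv2.imwrite(f"pics/{n}1.png",grab_frame(n)[:,:,::-1])
print("contact",move_l([*H,.074],v=.12,contact_N=6)); print(current_t(),current_eef_pos(),current_force())
E
```

```text
1.9167 [0.54595355 0.29178549 0.23988591]
contact False
3.55 [0.54716998 0.2915001  0.07483918] [ 0.15674508 -0.20792957 -0.07100875]
```

View pics/top1.png

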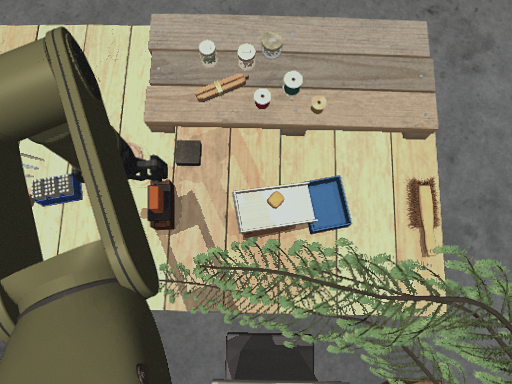

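View pics/scene1.png

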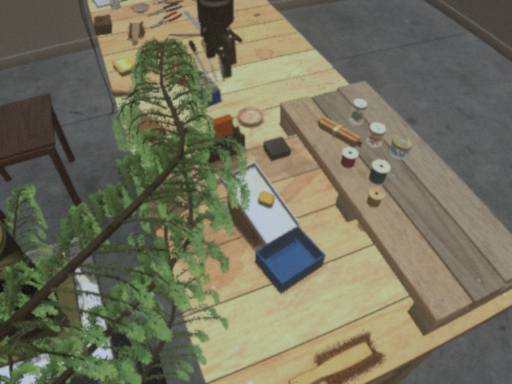

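```bash
python3 - <<'E'
from h import *; from station import *
print(proj("top",[[.546,.292,.24]]),proj("scene",[[.546,.292,.24]]))
for n in("top","scene"): cv2.imwrite(f"pics/{n}2.png",cv2.resize(grab_frame(n)[90:240,90:270,::-1],None,fx=4,fy=4))
print(proj("top",[[*H,.074]]),proj("scene",[[*H,.074]]))
E
```

```text
[[137.6806125  184.51131934]] [[219.16049646  79.83718752]]
[[157.98228946 201.42748636]] [[222.44871614 132.32736793]]
```

View pics/top2.png

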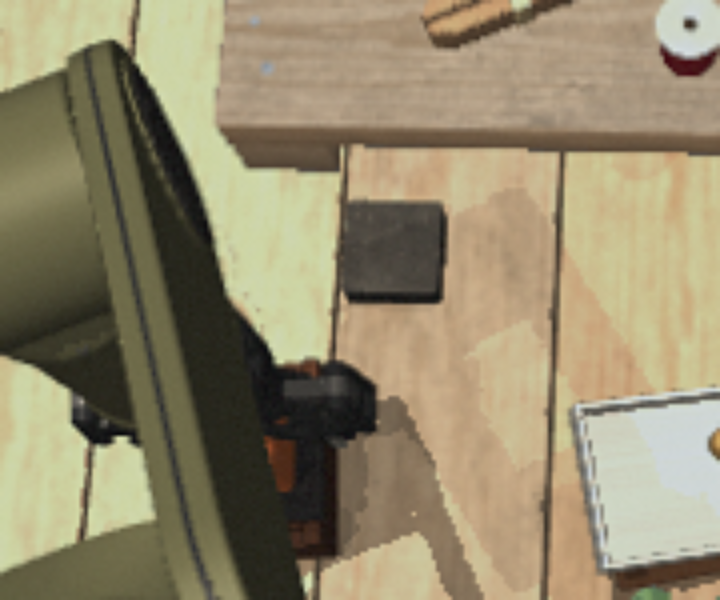

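View pics/scene2.png

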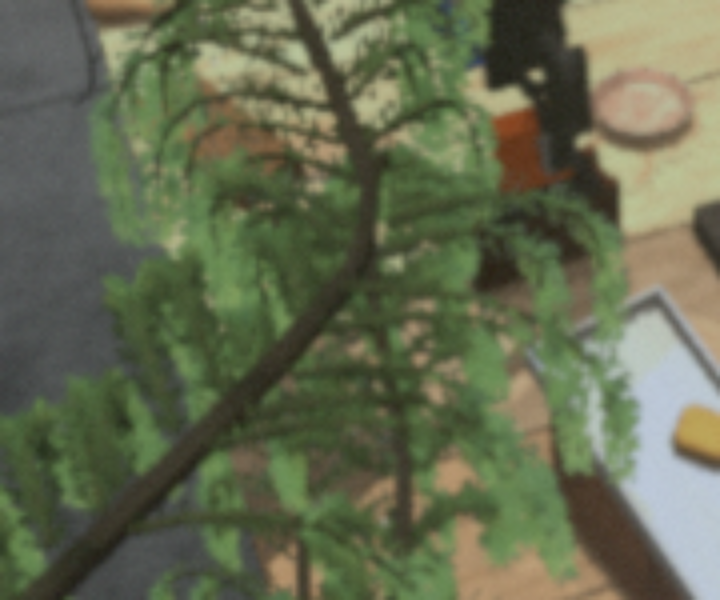

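```bash
python3 - <<'E'
from h import *; from station import *
F=HF
for dy in(-.045,-.057):
  for z in (.087,.13,.18):
    p=np.array([*H,z])+HF[:,1]*dy
    print(dy,z,proj("top",p).round(),proj("scene",p).round(), "in crop", ((proj("top",p)-90)*4).round(), ((proj("scene",p)-90)*4).round())
print(current_tool_rot(),R.from_rotvec(current_tool_rot()).as_matrix().round(3))
E
```

```text
-0.045 0.087 [[177. 199.]] [[229. 139.]] in crop [[347. 438.]] [[557. 196.]]
-0.045 0.13 [[173. 195.]] [[229. 126.]] in crop [[332. 422.]] [[555. 146.]]
-0.045 0.18 [[168. 190.]] [[228. 111.]] in crop [[313. 401.]] [[552.  83.]]
-0.057 0.087 [[182. 199.]] [[231. 142.]] in crop [[368. 437.]] [[565. 208.]]
-0.057 0.13 [[179. 195.]] [[231. 129.]] in crop [[354. 421.]] [[563. 157.]]
-0.057 0.18 [[174. 190.]] [[230. 114.]] in crop [[337. 400.]] [[561.  94.]]
[ 2.18698213  0.0788992  -2.18354761] [[ 0.002  0.071 -0.997]
 [ 0.001 -0.997 -0.071]
 [-1.    -0.001 -0.002]]
```

```bash
python3 - <<'E'
from h import *; from station import *
grab(); print(current_t(),current_finger_gap(),current_eef_pos(),current_force(),current_wrist_torque())
p=current_eef_pos(); f0=current_force()
move_l([p[0],p[1],.25],v=.12); print(current_t(),current_finger_gap(),current_force(),current_eef_pos())
for n in("top","scene"): cv2.imwrite(f"pics/{n}3.png",cv2.resize(grab_frame(n)[40:240,90:310,::-1],None,fx=3,fy=3))
E
```

```text
4.25 0.020913825598567585 [0.54666424 0.29107518 0.07421049] [ 0.22591739 -1.63752482  0.79961263] [-0.09488891  0.04793599  0.0208836 ]
5.8667 0.021006814349780252 [-1.06611503  0.18922403 -1.64941166] [0.54617841 0.29083813 0.2490399 ]
```

View pics/scene3.png

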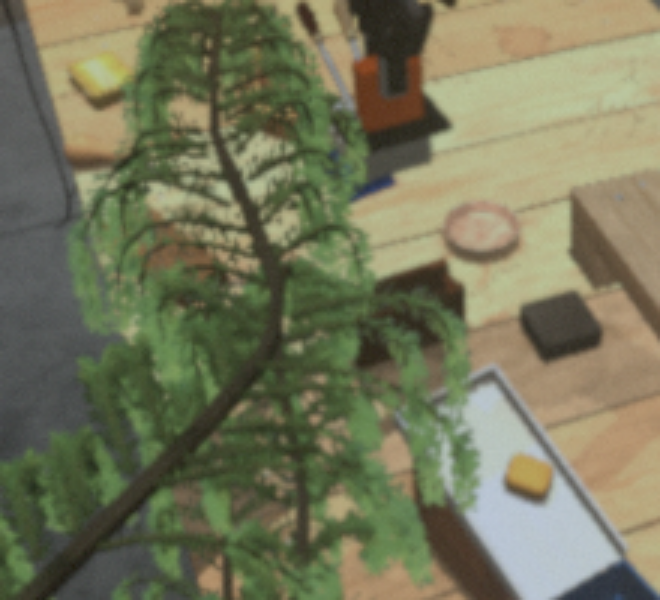

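View pics/top3.png

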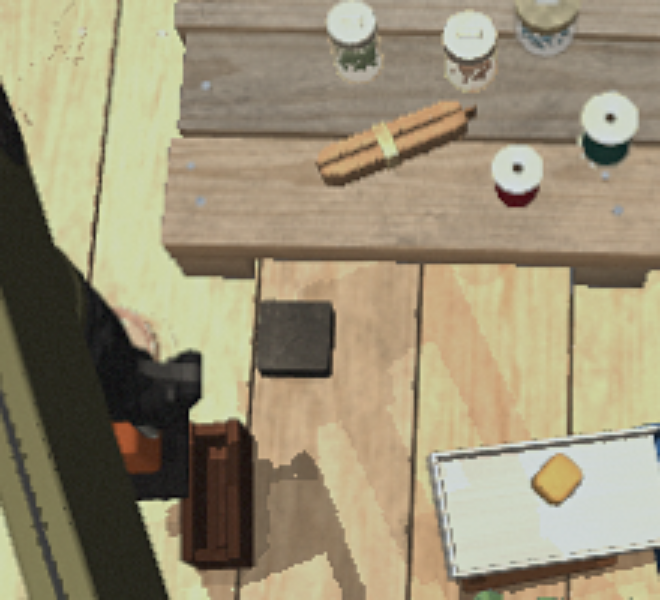

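```bash
python3 - <<'E'
from h import *; from station import *
rt=list(toolrot(TR,-1))
print(move_l(list(t2w([.003,.052,.06+OFF])),rt,v=.1,contact_N=12)); print(current_t(),current_eef_pos(),current_force())
print(move_l(list(t2w([.003,.052,.012+OFF])),v=.08,contact_N=6)); print(w2t(current_eef_pos()),current_force())
for n in("top","scene"): cv2.imwrite(f"pics/{n}4.png",cv2.resize(grab_frame(n)[110:290,180:380,::-1],None,fx=3,fy=3))
print(current_t(),current_finger_gap(),current_effort())
E
```

```text
False
8.5917 [0.53647535 0.04677532 0.21647344] [ 0.14196986  0.54932371 -1.48357764]
False
[0.0033383  0.05197183 0.07118334] [ 1.10440599  0.42369996 -1.18750925]
9.4417 0.02112490323675976 [ 6.28050067e-02 -4.49380982e+01 -2.29772437e+01  1.49500296e+00
  7.42678586e-01 -3.19835908e-04]
```

View pics/scene4.png

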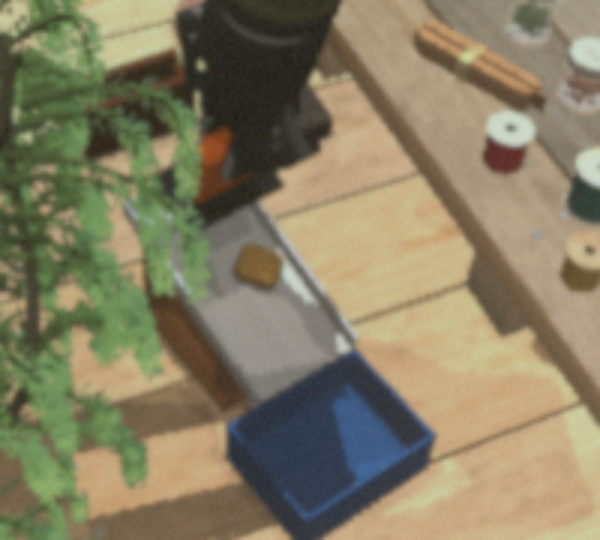

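View pics/top4.png

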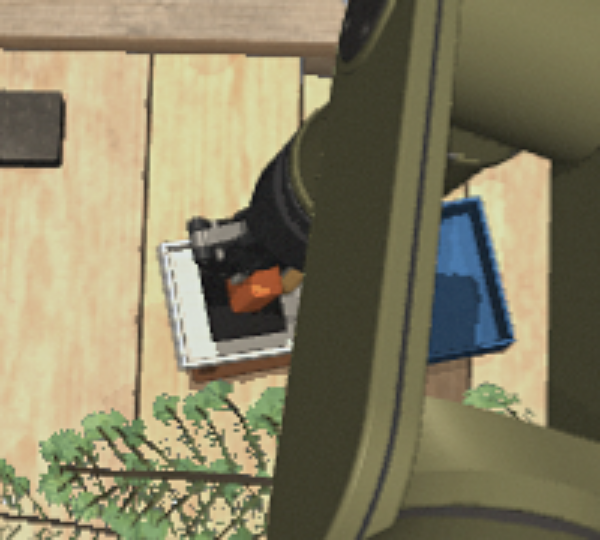

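```bash
python3 - <<'E'
from h import *; from station import *
c=move_l(list(t2w([.003,.052,-.004+OFF])),v=.015,contact_N=3); q=w2t(current_eef_pos()); print(c,q,current_force(),current_t(),current_finger_gap())
move_l(list(t2w([.003,.052,q[2]+.0012])),v=.02); print(w2t(current_eef_pos()),current_force())
E
```

```text
True [0.00288077 0.0519641  0.05941451] [ 0.28159696 -0.47614917  4.69570543] 10.2 0.020999953163089943
[0.00279308 0.05197226 0.06026573] [-0.38174894 -0.47152998 -2.02695078]
```

```bash
python3 - <<'E'
from h import *; from station import *
for y in(-.04,-.075,-.104):
    c=move_l(list(t2w([.003,y,.0604])),v=.05,contact_N=12); print(c,w2t(current_eef_pos()),current_force(),current_t(),current_finger_gap())
    if y==-.04 or c: cv2.imwrite(f"pics/scene5.png",cv2.resize(grab_frame("scene")[110:290,180:380,::-1],None,fx=3,fy=3))
    if c: break
pause(.3)
cv2.imwrite(f"pics/scene6.png",cv2.resize(grab_frame("scene")[110:290,180:380,::-1],None,fx=3,fy=3))
E
```

```text
False [ 0.00300434 -0.03976919  0.06041857] [-0.15655887 -0.17387571 -1.22689844] 12.4583 0.020966329094016873
False [ 0.00292959 -0.07494316  0.06033646] [-0.44668296  0.40197998 -1.15165121] 13.3583 0.02115096960212499
False [ 0.00287463 -0.1040493   0.06030721] [-0.75742794  0.79359855 -1.52433761] 14.0917 0.021472790550296737
```

View pics/scene5.png

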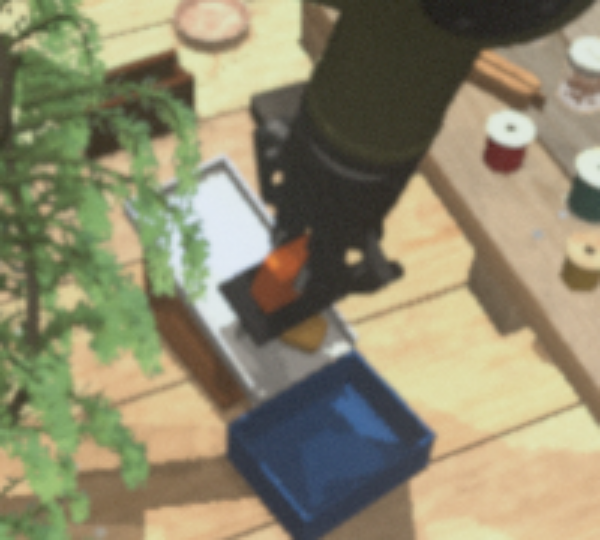

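View pics/scene6.png

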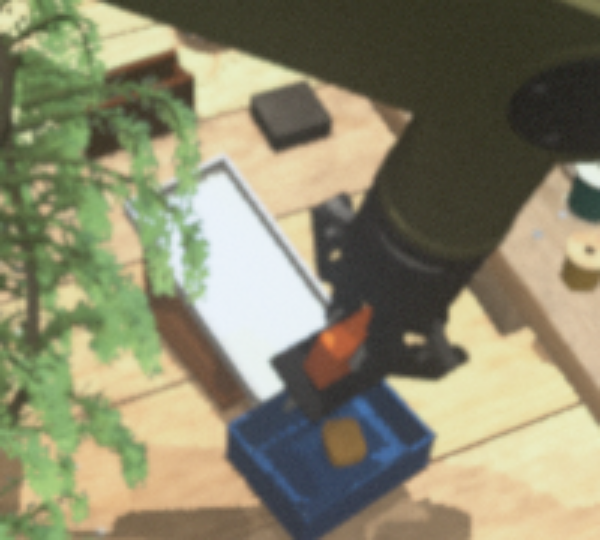

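```bash
python3 - <<'E'
from h import *; from station import *
rh=list(toolrot(HF,-1))
move_l(list(t2w([.003,-.104,.15])),v=.12,contact_N=15)
print(move_l([.5465,.2910,.25],rh,v=.12,contact_N=15),current_t(),current_eef_pos(),current_finger_gap())
for n in("top","scene"): cv2.imwrite(f"pics/{n}7.png",cv2.resize(grab_frame(n)[40:240,90:310,::-1],None,fx=3,fy=3))
cv2.imwrite("pics/top7w.png",grab_frame("top")[:,:,::-1])
E
```

```text
False 18.85 [0.54655786 0.290665   0.24998677] 0.021024404459566173
```

View pics/scene7.png

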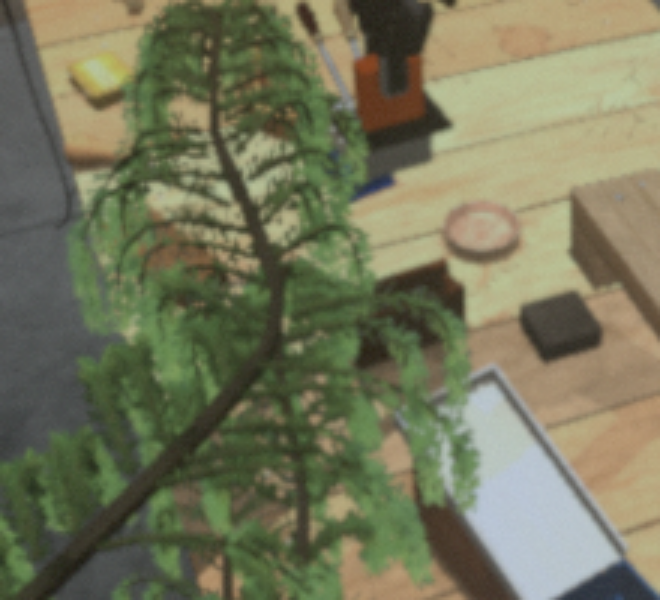

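View pics/top7w.png

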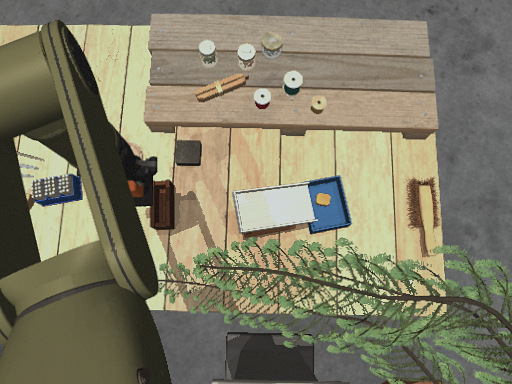

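View pics/top7.png

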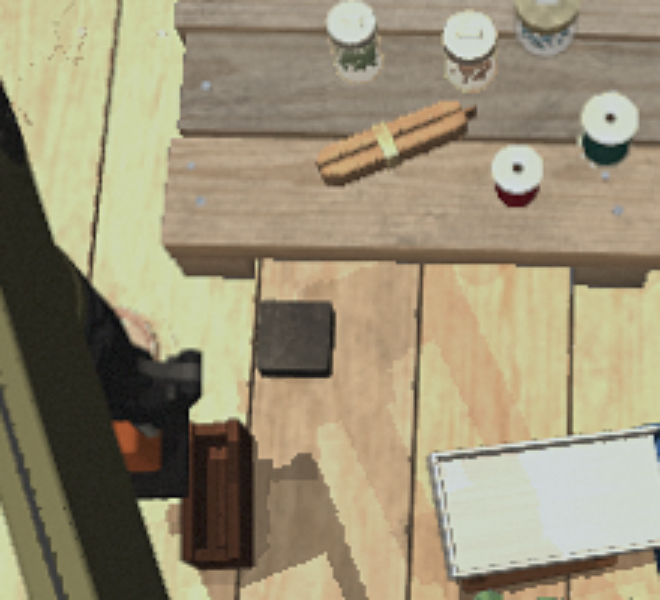

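The wax lies in the tin at about (323,199) in the top view, and the scraper sits in the grip exactly as it did after the lift. Next I lower it into the holder.

```bash
python3 - <<'E'
from h import *; from station import *
x,y=.5466,.2911
print(move_l([x,y,.13],v=.1,contact_N=8),current_eef_pos())
print(move_l([x,y,.082],v=.05,contact_N=6),current_eef_pos(),current_force())
print(move_l([x,y,.072],v=.015,contact_N=3),current_eef_pos(),current_force(),current_t())
cv2.imwrite("pics/scene8.png",cv2.resize(grab_frame("scene")[90:190,180:300,::-1],None,fx=5,fy=5))
E
```

```text
False [0.54720272 0.29139821 0.13078721]
False [0.54696457 0.29125427 0.08236104] [-0.47410987  0.6555043  -2.13292287]
True [0.54658543 0.29103326 0.07417009] [-0.59606212 -0.87079832  4.53928756] 22.0
```

View pics/scene8.png

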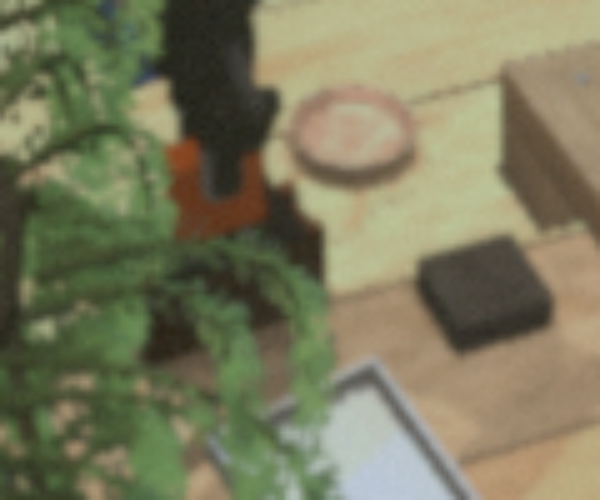

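Contact came at z = 0.0742, the same height as at the grasp. I'll release and retreat.

```bash
python3 - <<'E'
from h import *; from station import *
gripper_open(); print(current_finger_gap(),current_force())
p=current_eef_pos(); print(move_l([p[0],p[1],.26],v=.1,contact_N=8),current_eef_pos())
movej([1.276,0.307,1.506,0,1.328,-.073]); pause(.5); print(current_t(),current_force())
for n in("top","scene"): cv2.imwrite(f"pics/{n}9.png",grab_frame(n)[:,:,::-1])
im=cv2.imread("pics/top9.png"); cv2.imwrite("pics/top9c.png",cv2.resize(im[130:245,135:360],None,fx=3.5,fy=3.5))
for f in("top0","top9"):
    h=cv2.cvtColor(cv2.imread(f"pics/{f}.png"),cv2.COLOR_BGR2HSV)[180:215,145:165]
    m=((h[...,0]<22)&(h[...,1]>140)&(h[...,2]>140)).astype(np.uint8); mo=cv2.moments(m,True)
    print(f,mo['m00'],onz("top",[[mo['m10']/mo['m00']+145,mo['m01']/mo['m00']+180]],.122))
E
```

```text
0.08546951981398707 [-0.21649522 -0.22735652 -0.36801935]
False [0.5452717  0.29035948 0.25928765]
27.0333 [-0.32660979  0.46231989 -0.21992696]
top0 206.0 [[0.5465911 0.2910814 0.122    ]]
top9 206.0 [[0.5465911 0.2910814 0.122    ]]
```

View pics/top9c.png

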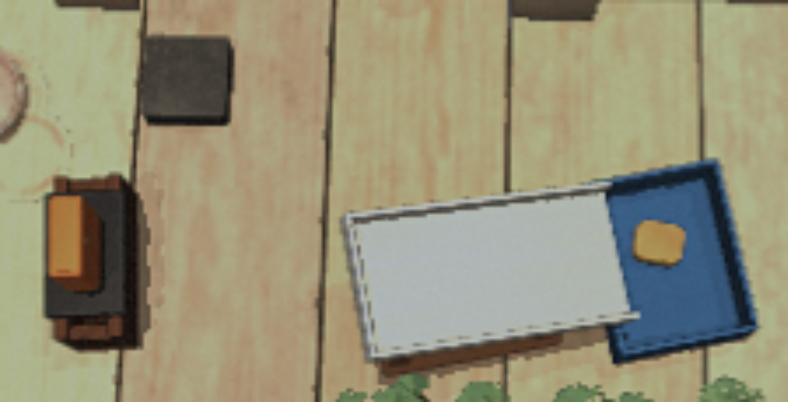

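View pics/scene9.png

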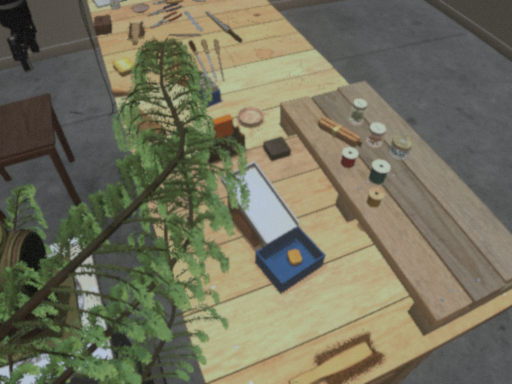

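The top view shows the scraper upright at (154,198), the tray empty and the wax in the tin at (323,199). The scene view agrees, with the wax at (294,257).

```bash
python3 - <<'E'
from station import *
finish_job()
E
```

```text
the job is handed in; nothing more can be done
```

The wax is in the blue tin and the scraper is back upright in its holder, released. The job was handed in at about 27 s of the 58 s allowed.

**What I did:** I pinched the scraper by its handle and lowered the blade onto the tray floor uphill of the wax. It touched within 0.3 mm of the predicted height, so I raised it about 1 mm. One sweep at 0.05 m/s pushed the wax over the lip, with only the blade touching it. I then lowered the scraper until it rested at the height where it was grasped, let go and moved the arm back to its start pose.

**Last checks:**
- **Scraper:** the handle measures the same position in the top view as before the job (0.5466, 0.2911).
- **Wax and tray:** both cameras show the tray empty and the wax lying inside the tin.
- **Forces:** readings stayed within about 5 N at every point I checked, and the robot was touching nothing at hand-in.

**Disagreement:** the plant branch in front of the bench could not be located well from the two views. I watched the tool force on the moves over the tray for contact with it and saw none. None of the other checks failed.

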